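Unlock and start the pack sealer

TASK

Start the pack sealer: slide the child-lock tab on its top fully aside along its rails, so that the round start button under it is uncovered, then press that button fully down and let it come back up. Leave the lock tab open, and do not press the button of the label printer standing beside it.

Things in the scene. Friction and masses are not known exactly. Their poses are not given: they have to be found in the camera images.
- tab_grip (a point): Top centre of the fin on the pack sealer's lock tab, 120 mm above the table; moves with the tab. Grey tab: plate 62 (x) x 52 (y) mm on two dark rails; fin 30 (x) x 12 (y) mm, rising 26 mm above the plate. Axes: z up, +y along the rails, the way the tab opens (robot's left, give or take 0.4 rad). Travel 60 mm, 2 N friction; starts 0 to 6 mm from the button's axis in y; stays where left.
- button_top (a point): Top centre of the sealer's round grey start button (32 mm across), hidden under the closed tab, 86 mm above the table; moves with the button. Axes as the tab's. Collar and rails around it reach 80 mm above the table, the tab's plate 94. Fully open, the plate begins 34 mm from the button's axis.
- start_button (a joint): Start button travel, m: 0 up, 0.007 fully down; sprung, moves from 2 N, down at 6 N. The sealer is a fixed off-white machine, 240 x 260 mm, deck 70 mm above the table on the robot's side, a steel bay holding a clear roll pack (up to 81 mm high) on the far side.
- printer_button (a joint): Travel of the label printer's button, m: 0 up, 0.007 fully down, same spring; not to be pressed. The printer is a fixed off-white box, 150 x 150 x 75 mm, beside the sealer (either side), with one bare round grey button like the sealer's, its top 91 mm above the table, and no tab or rails.
Mind the look-alikes: they are no part of the job. What is shaped like the part that bears printer_button but red or yellow is not meant.

How it is judged:
On the way, in this order (a step that is already met when the one before it is completed fails the run):
1. the lock tab has been slid aside, its fin at least 45 mm from the button's axis (y of tab_grip in the frame of button_top above 0.045 m), for 0.2 s.
2. the start button is pressed down by at least 5 of its 7 mm, the tab being open (value of joint start_button above 0.005 m and y of tab_grip in the frame of button_top above 0.045 m), for 0.05 s.
At the end, for the whole second after the job is handed in: The lock tab stands open (its fin at least 45 mm along the rails from the button's axis), the start button has been pressed and is back up (within 1.5 mm), and the printer's button is up (y of tab_grip in the frame of button_top above 0.045 m and value of joint each of start_button, printer_button below 0.0015 m); the robot touches nothing.
It fails at once if the label printer's button is pressed (2 mm or more) (value of joint printer_button above 0.002 m).
It also fails if it takes over 42 s, if anything falls off the work surface, if the arm or the gripper's body presses on something with over 40 N, if the wrist force passes 120 N, or if a joint passes its speed limit or range.

ROBOT

A 7-joint arm with a two-finger parallel gripper is mounted at the origin on the work surface. World frame = base frame: x ahead of the robot, y to its left, z up, the work surface at z = 0. Lengths are in m, angles in rad, forces in N, time in s.
With the tool pointing down it reaches from about 0.4 to 0.85 m from the base axis. Payload 10.4 kg.
Tool frame: the origin (TCP) lies midway between the tips of the shut fingers; the grasp point (between the pads) lies 19 mm behind it; z points along the fingers, y is the direction in which the jaws open and shut (so a half turn about z gives the same grasp; the last joint's range is limited). The gripper opens to 85 mm and grips with 20 to 120 N. Pads are 22 mm wide; open, the fingers measure 114 mm over their backs; the gripper's body (76 mm by 85 mm) begins 54 mm behind the grasp point. The pads swing forward as they close: fully open they stand 13 mm farther back than shut.
Start: joints at [1.261, 0.332, -0.065, 1.46, 0.022, 1.35, -0.088], TCP at [0.177, -0.599, 0.231] pointing down, gripper open.
Joint ranges: [-2.6, 2.6], [-0.5, 2.12], [-1.47, 1.34], [0.16, 2.42], [-1.27, 4.41], [0.06, 2.06], [-2.6, 2.6]. Speed limits (rad/s): [2.22, 2.22, 2.79, 2.79, 3.14, 3.14, 3.14].

INTERFACE

Orientations are given as a unit quaternion [x, y, z, w].
In Python, from workcell import manip, viewer gives the robot as it stands.
- The arm moves only by the tool move_arm, never from a script. Its argument "deltas" is a list of rows, each a list of 7 numbers: the shift along the tool's x, y, z in m, then the turn, a rotation vector about the tool's x, y, z in degrees, then the opening, from -1 (shut) to 1 (fully open). In form: [[dx, dy, dz, wx, wy, wz, gripper], ...]. A call has 1 to 10 rows; each row shifts and turns the commanded pose from where the row before left it, along the tool's axes as they then stand; what a row does not reach is not made up. A row lasts 1/8 s, in which the tool goes at most 62.5 mm and 10.7 degrees, less where a joint would pass 70% of its speed; a pose out of reach is approached as far as the arm can. A call with a gripper value outside its range is refused whole. The fingers move at their own pace and stop on an object; "force" is the grip in N (left out, the last holds). Time passes only in rows, so rows that do not move let the fingers close. It gives the time, the measured TCP pose, the force and the opening at its end, in the units of the state.
- manip.get_obs(): the state, without advancing time (a new reading comes with each control period).
- viewer.camera(name): name is "scene" or "top"; returns (picture, depth): 420x560x3 uint8, red, green, blue; 420x560 float32, m along the optical axis (not along the pixel's ray), 0 where there is no reading.
- viewer.calibration(name): a dict with "fx", "fy", "cx", "cy" (pixels), "dist" ([k1, k2, p1, p2, k3] as OpenCV has them; the pictures are not rectified), "R" (3x3) and "t" (3): a world point X has camera coordinates R X + t. Camera axes: x right, y down, z forward; pixel columns grow to the right and rows downward; lengths in m; the calibration is good to about 2 mm. A picture is of the moment at which its call begins. calibration takes no time and is no camera call.
- manip.hand_in(): hands the job in, once; it reports no verdict.
The state is a dict: "clock": time; "joint_pos": joint angles; "joint_velocities": joint speeds; "tau": joint torques, N m; "position": TCP position; "ee_rot": TCP orientation; "ft_force": force on the tool from outside, world axes, zero at the start; "torque": the same for the moment, N m; "grip_width": opening from 0.0 (shut) to 1.0 (fully open).
Only numpy, scipy, OpenCV 4.12 (cv2) and the standard library are available. Lean on these libraries where they do the work, as an engineer would, in place of code of your own. Each camera call takes 0.05 s, during which the arm holds its last target.

## Working session

There is one attempt and no reset: what is moved stays moved. The work goes in short steps, Python scripts to look and compute and a tool call to move; the robot and the scene stay as the last step left them, time stands still between calls to the robot, and variables do not carry over. Pictures are saved under pics/ and viewed, and the job is handed in when it is done.

Besides the shell and the picture viewer there is one more tool, called after "Call:" as a command line: name --pt "numbers of a row" for each row, then --argument value for the rest. move_arm: Moves the arm, as the interface text tells. Its arguments: {"type":"object","properties":{"deltas":{"type":"array"},"force":{"type":"number"}},"required":["deltas"]}

```bash
mkdir -p pics
python3 - <<'E'
from workcell import manip, viewer
import cv2, numpy as np
o=manip.get_obs(); print({k:np.round(v,3) for k,v in o.items()})
for n in("scene","top"):
    p,d=viewer.camera(n); cv2.imwrite(f"pics/{n}0.png",p[:,:,::-1]); np.savez(f"{n}0.npz",p=p,d=d)
    print(n,viewer.calibration(n))
E
```

```text
{'clock': np.float64(0.0), 'joint_pos': array([ 1.261,  0.333, -0.065,  1.461,  0.022,  1.35 , -0.089]), 'joint_velocities': array([ 0.001, -0.   , -0.001, -0.   , -0.   ,  0.001,  0.001]), 'tau': array([-1.0000e-03, -6.2545e+01,  4.9000e-02, -3.9161e+01,  1.6000e-02,
        1.0000e-02, -0.0000e+00]), 'position': array([ 0.177, -0.599,  0.23 ]), 'ee_rot': array([ 0.99 ,  0.143, -0.   , -0.001]), 'ft_force': array([-0.288, -0.95 ,  0.195]), 'torque': array([-0.006,  0.037,  0.013]), 'grip_width': np.float64(0.999)}
scene {'fx': 483.7807991666, 'fy': 483.7807991666, 'cx': 279.39773146769534, 'cy': 207.10640509968522, 'dist': array([-0.12732583,  0.        ,  0.        ,  0.        ,  0.        ]), 'R': array([[-0.71080893,  0.70316723,  0.01750752],
       [ 0.45111758,  0.47483466, -0.75566195],
       [-0.53966989, -0.52923331, -0.65472781]]), 't': array([ 0.13072123, -0.19861718,  1.80854209])}
top {'fx': 382.0369908755645, 'fy': 382.0369908755645, 'cx': 277.8715230613554, 'cy': 208.7297553058609, 'dist': array([-0.03064735,  0.        ,  0.        ,  0.        ,  0.        ]), 'R': array([[-0.02510808, -0.99968087,  0.00278248],
       [-0.98855322,  0.0244142 , -0.14888412],
       [ 0.14876868, -0.00648883, -0.98885073]]), 't': array([0.20806123, 0.39479918, 1.33746082])}
```

View pics/scene0.png

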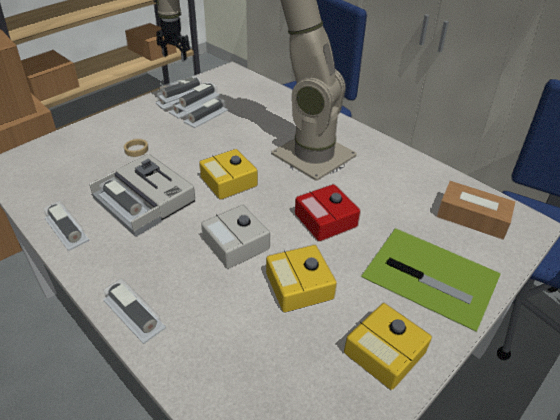

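View pics/top0.png

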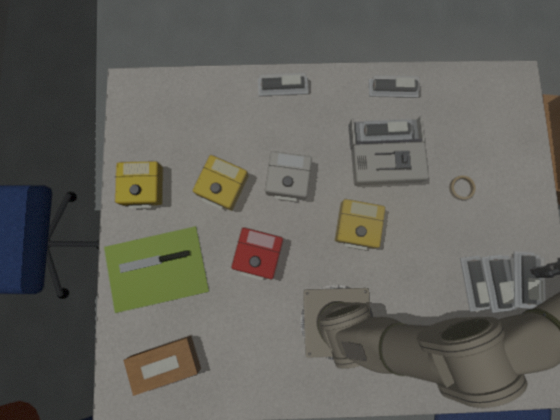

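The sealer is at about (390,160) in the top view and (143,190) in the scene view. The off-white printer is at (289,175) in the top view. Next I'll zoom in on the sealer.

Run:
```python
import cv2,numpy as np
a=cv2.imread("pics/top0.png")[110:195,340:440]; b=cv2.imread("pics/scene0.png")[145:235,80:205]
cv2.imwrite("pics/topz.png",cv2.resize(a,None,fx=7,fy=7,interpolation=cv2.INTER_CUBIC))
cv2.imwrite("pics/scenez.png",cv2.resize(b,None,fx=6,fy=6,interpolation=cv2.INTER_CUBIC))
```

```text
(no output)
```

View pics/topz.png

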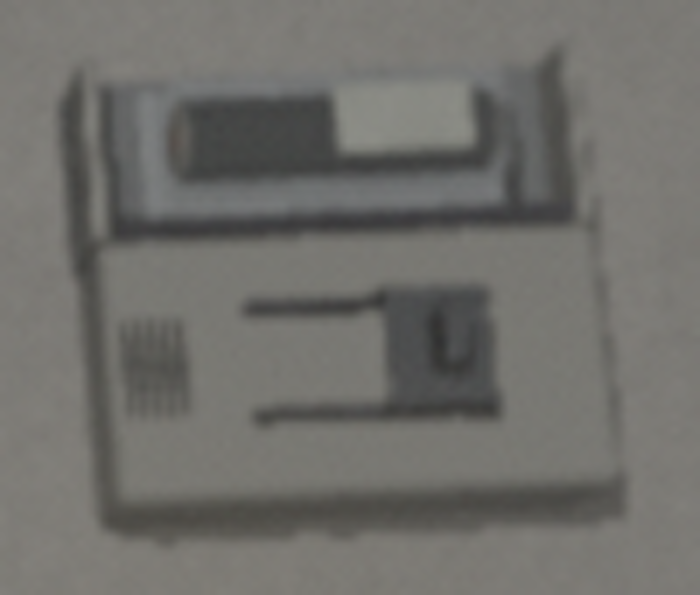

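View pics/scenez.png

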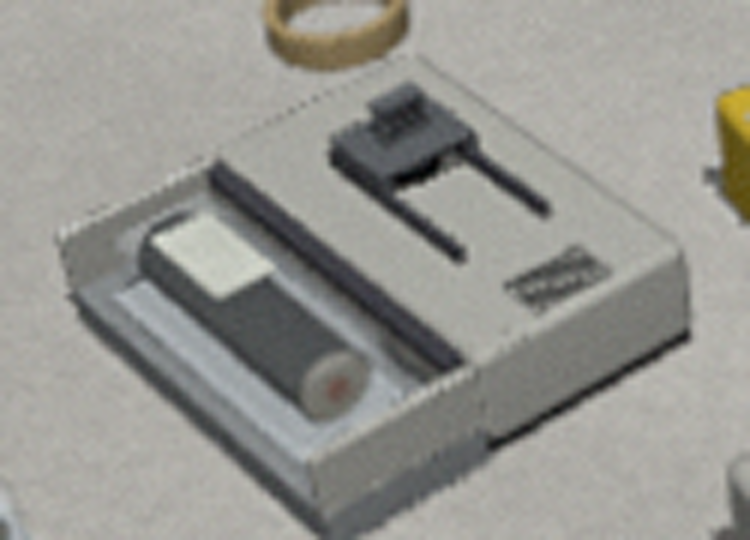

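```bash
cat > h.py <<'E'
import numpy as np,cv2
from workcell import viewer
def cal(n):
    c=viewer.calibration(n);K=np.array([[c['fx'],0,c['cx']],[0,c['fy'],c['cy']],[0,0,1]]);return K,c['dist'],c['R'],c['t']
def rays(n,uv):
    K,D,R,t=cal(n);q=cv2.undistortPoints(np.array(uv,float).reshape(-1,1,2),K,D).reshape(-1,2)
    return -R.T@t,np.c_[q,np.ones(len(q))]
def plane(n,uv,z):
    C,q=rays(n,uv);d=q@cal(n)[2];return C+d*((z-C[2])/d[:,2])[:,None]
def cloud(n,d):
    h,w=d.shape;u,v=np.meshgrid(np.arange(w),np.arange(h))
    C,q=rays(n,np.c_[u.ravel(),v.ravel()]);return (C+(q*d.reshape(-1,1))@cal(n)[2]).reshape(h,w,3)
def proj(n,X):
    K,D,R,t=cal(n);return cv2.projectPoints(np.array(X,float).reshape(-1,3),cv2.Rodrigues(R)[0],t,K,D)[0].reshape(-1,2)
E
python3 - <<'E'
from h import *
print("Cs",rays('top',[[0,0]])[0],rays('scene',[[0,0]])[0])
f=lambda z,ox,oy,s:[(ox+(z[0]+.5)/s-.5),(oy+(z[1]+.5)/s-.5)]
T=lambda x,y:f((x,y),340,110,7);S=lambda x,y:f((x,y),80,145,6)
P=cloud('top',np.load('top0.npz')['d']);print("top z");print((P[148:172,392:414,2]*1000).astype(int))
P2=cloud('scene',np.load('scene0.npz')['d']);
for n,P,sl in(('top',P,(slice(120,185),slice(350,432))),('scene',P2,(slice(150,200),slice(120,175)))):
    q=P[sl].reshape(-1,3)
    for lo,hi in((.088,.1),(.108,.13)):
        m=q[(q[:,2]>lo)&(q[:,2]<hi)&(q[:,0]<.62)]; print(n,lo,len(m),m.mean(0).round(4),cv2.minAreaRect((m[:,:2]*1000).astype(np.float32)) if len(m)>3 else '')
print("top rails ends(z.08)",plane('top',[T(245,308),T(258,415),T(498,412)],.08).round(4).tolist())
print("top plate corners",plane('top',[T(385,290),T(488,288),T(388,403),T(497,403)],.094).round(4).tolist())
print("top deck corners z.07",plane('top',[T(115,503),T(618,478),T(100,245),T(598,228)],.07).round(4).tolist())
print("scene rail ends",plane('scene',[S(460,258),S(547,212)],.08).round(4).tolist())
print("scene plate corners z.094 L,T?,R,B",plane('scene',[S(331,143),S(478,133),S(398,182)],.094).round(4).tolist())
print("scene fin top z.12",plane('scene',[S(369,103),S(410,84),S(424,94),S(384,115)],.12).round(4).tolist())
E
```

```text
Cs [0.19653174 0.20703468 1.38074951] [1.15853324 0.95953215 1.03172676]
top z
[[  71   67   66   68   71   66   70   62   62   65   66   70   73   62
    69   66   67   71   67   66   66   66]
 [  67   68   68   69   68   70   68   66   70   67   68   63   69   65
    68   65   69   64   69   68 1380   68]
 [  66   66   62   68   67   91   93   90   91   87   86   91   95   89
    92   91   93   90   70   66   68   64]
 [  70   71   90   92   96   94   95   89   91   89   94   94   92   88
    86   94   92   94   64   68   68   70]
 [  77   75   91   94   96   90   92   91   90   91   93   92   96   92
    88   96   95   93   68   65   67   64]
 [  75   76   78   88   93   90   88   92   92   92   94  116  122  116
   119   94   94   92   68   65   65   69]
 [  67   68   68   90   90   94   93   94   93   95  109  121  114  119
   122   89   88   91   70   72   68   68]
 [  66   71   68   90   89   90   94   89   84   94  111  123  119  118
   116   91   94   91   73   69   68   68]
 [  64   67   69   89   89   93   92   95   92  100  106  112  117  119
   116   91   88   89   66   
[... 2250 characters left out ...]
, (17.143850326538086, 28.40349769592285), 88.83724212646484)
top rails ends(z.08) [[0.5807, -0.1479, 0.08], [0.5251, -0.1508, 0.08], [0.524, -0.2721, 0.08]]
top plate corners [[0.5844, -0.215, 0.094], [0.5843, -0.267, 0.094], [0.5263, -0.2123, 0.094], [0.5251, -0.2668, 0.094]]
top deck corners z.07 [[0.484, -0.0785, 0.07], [0.4909, -0.3342, 0.07], [0.6185, -0.0785, 0.07], [0.6222, -0.3353, 0.07]]
scene rail ends [[0.5899, -0.1446, 0.08], [0.5336, -0.1455, 0.08]]
scene plate corners z.094 L,T?,R,B [[0.5933, -0.2628, 0.094], [0.5294, -0.2142, 0.094], [0.5858, -0.2068, 0.094]]
scene fin top z.12 [[0.5744, -0.2462, 0.12], [0.5484, -0.2458, 0.12], [0.548, -0.2324, 0.12], [0.5745, -0.2309, 0.12]]
```

Call:
move_arm --pt "0 0 0 0 0 7.8 1" --pt "0 0 0 0 0 7.8 1" --pt "0.04 -0.036 0 0 0 0 1" --pt "0.04 -0.036 0 0 0 0 1" --pt "0.04 -0.036 0 0 0 0 1" --pt "0.04 -0.036 0 0 0 0 1" --pt "0.04 -0.036 0 0 0 0 1" --pt "0.04 -0.036 0 0 0 0 1" --pt "0.04 -0.036 0 0 0 0 1" --pt "0.04 -0.036 0 0 0 0 1"

```text
clock: 1.35
position: [0.4935, -0.3055, 0.2311]
ee_rot: [1.0, 0.007, -0.0, -0.0]
ft_force: [0.7, -0.2, 0.6]
grip_width: 1.002
```

Call:
move_arm --pt "0.032 -0.032 0 0 0 0 1" --pt "0.0325 -0.0325 0 0 0 0 1" --pt "0 0 0.04 0 0 0 1" --pt "0 0 0.04 0 0 0 1" --pt "0 0 0.02 0 0 0 1" --pt "0 0 0 0 0 0 1"

```text
clock: 2.1
position: [0.5554, -0.2413, 0.1303]
ee_rot: [1.0, 0.007, -0.001, -0.0]
ft_force: [0.2, 0.2, 0.4]
grip_width: 1.0
```

Run:
```python
from workcell import manip, viewer
import cv2, numpy as np
o=manip.get_obs(); print(o['position'],o['ft_force'])
p,d=viewer.camera('scene'); cv2.imwrite("pics/s1.png",cv2.resize(p[100:240,60:240,::-1],None,fx=4,fy=4,interpolation=cv2.INTER_CUBIC))
```

```text
[ 0.55544603 -0.24131887  0.13027124] [0.24626851 0.20212749 0.41612142]
```

View pics/s1.png

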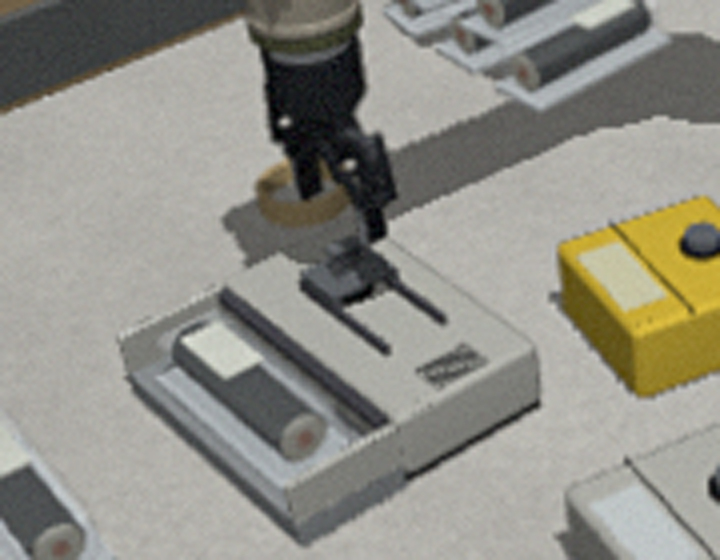

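The fin, at about (345,250) in the crop, sits between the open fingers at (310,190) and (375,230). I'll lower onto it and grip gently.

Call:
move_arm --pt "0.002 -0.001 0.014 0 0 0 1" --pt "0 0 0.013 0 0 0 1" --pt "0 0 0 0 0 0 -1" --pt "0 0 0 0 0 0 -1" --pt "0 0 0 0 0 0 -1" --pt "0 0 0 0 0 0 -1" --pt "0 0 0 0 0 0 -1" --pt "0 0 0 0 0 0 -1" --force 25

```text
clock: 3.15
position: [0.5583, -0.2407, 0.1048]
ee_rot: [1.0, 0.007, 0.0, 0.0]
ft_force: [-1.0, -0.2, 5.2]
grip_width: 0.132
```

Call:
move_arm --pt "0 -0.01 0 0 0 0 -1" --pt "0 -0.012 0 0 0 0 -1" --pt "0 -0.012 0 0 0 0 -1" --pt "0 -0.012 0 0 0 0 -1" --pt "0 -0.008 0 0 0 0 -1" --pt "0 0 0 0 0 0 -1"

```text
clock: 3.9
position: [0.5572, -0.1855, 0.1048]
ee_rot: [1.0, 0.008, -0.0, 0.0]
ft_force: [-2.9, -0.8, 6.9]
grip_width: 0.131
```

Call:
move_arm --pt "0 -0.002 0 0 0 0 -1" --pt "0 -0.002 0 0 0 0 -1" --pt "0 -0.001 0 0 0 0 -1" --pt "0 0 0 0 0 0 -1" --pt "0 0 0 0 0 0 -1"

```text
clock: 4.53
position: [0.5571, -0.185, 0.1048]
ee_rot: [1.0, 0.006, 0.001, 0.002]
ft_force: [0.2, -12.3, 1.9]
grip_width: 0.129
```

The tab is at its end stop, with a 12 N reaction after about 56 mm of travel. I'll release it and rise, then look again.

Call:
move_arm --pt "0 0.002 0 0 0 0 -1" --pt "0 0 0 0 0 0 1" --pt "0 0 0 0 0 0 1" --pt "0 0 0 0 0 0 1" --pt "0 0 0 0 0 0 1" --pt "0 0 -0.02 0 0 0 1" --pt "0 0 -0.04 0 0 0 1" --pt "0 0 -0.05 0 0 0 1" --pt "-0.05 0 -0.04 0 0 0 1" --pt "-0.05 0 0 0 0 0 -1"

```text
clock: 5.78
position: [0.459, -0.1848, 0.2563]
ee_rot: [1.0, 0.008, 0.003, 0.001]
ft_force: [0.3, -0.4, -0.2]
grip_width: 0.822
```

Run:
```python
from h import *
from workcell import manip
print(manip.get_obs()['position'])
for n,(a,b,c,e) in(('scene',(145,235,80,205)),('top',(110,195,340,440))):
    p,d=viewer.camera(n); np.savez(n+'2.npz',p=p,d=d); cv2.imwrite(f"pics/{n}2.png",cv2.resize(p[a:b,c:e,::-1],None,fx=6,fy=6,interpolation=cv2.INTER_CUBIC))
    P=cloud(n,d)
    q=P[a:b,c:e].reshape(-1,3); q=q[(abs(q[:,0]-.557)<.04)&(q[:,1]<-.14)&(q[:,1]>-.3)]
    m=q[(q[:,2]>.088)&(q[:,2]<.1)]; f=q[(q[:,2]>.108)&(q[:,2]<.128)]
    b=q[(q[:,2]>.079)&(q[:,2]<.09)&(q[:,1]<-.215)&(abs(q[:,0]-.557)<.022)]
    for k in(m,f,b):print(n,len(k),k.mean(0).round(4) if len(k) else '',[k[:,:2].min(0).round(3),k[:,:2].max(0).round(3)] if len(k) else '')
    print('pred',proj(n,[.558,-.245,.086]),(proj(n,[.558,-.245,.086])-[c,{'scene':145,'top':110}[n]])*6)
```

```text
[ 0.45902907 -0.18477351  0.25633012]
scene 185 [ 0.5628 -0.183   0.0929] [array([ 0.527, -0.248]), array([ 0.592, -0.155])]
scene 50 [ 0.5596 -0.1841  0.1153] [array([ 0.543, -0.196]), array([ 0.574, -0.177])]
scene 58 [ 0.5603 -0.2456  0.0846] [array([ 0.535, -0.269]), array([ 0.577, -0.229])]
pred [[147.16530441 168.28126744]] [[402.99182646 139.68760466]]
top 198 [ 0.5561 -0.1823  0.0926] [array([ 0.525, -0.255]), array([ 0.587, -0.156])]
top 38 [ 0.5554 -0.183   0.1164] [array([ 0.54 , -0.191]), array([ 0.57 , -0.177])]
top 63 [ 0.5574 -0.2429  0.0842] [array([ 0.542, -0.258]), array([ 0.573, -0.226])]
pred [[402.88933053 158.74704847]] [[377.33598316 292.48229083]]
```

View pics/scene2.png

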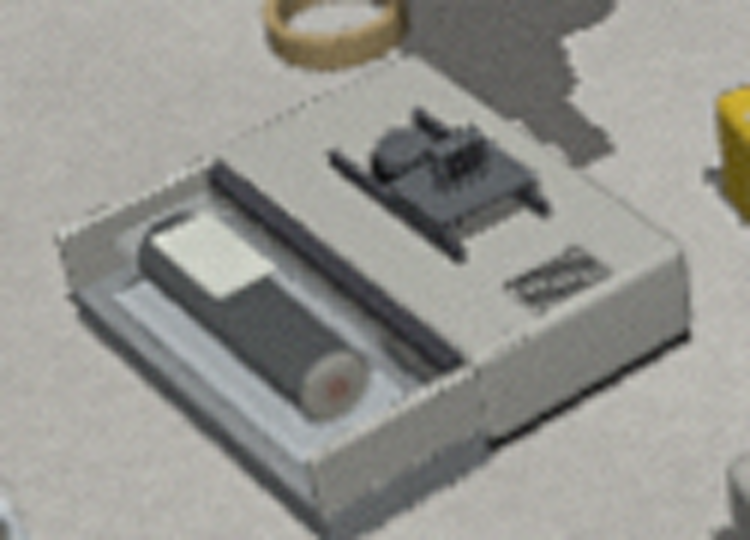

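View pics/top2.png

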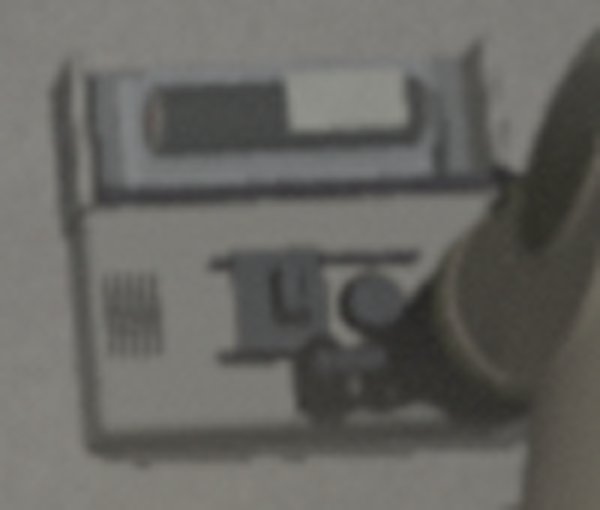

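Call:
move_arm --pt "0.033 0.02 0 0 0 0 -1" --pt "0.033 0.02 0 0 0 0 -1" --pt "0.033 0.021 0 0 0 0 -1" --pt "0 0 0.04 0 0 0 -1" --pt "0 0 0.05 0 0 0 -1" --pt "0 0 0.05 0 0 0 -1" --pt "0 0 0.02 0 0 0 -1" --pt "0 0 0 0 0 0 -1" --pt "0 0 0 0 0 0 -1"

```text
clock: 7.0
position: [0.5597, -0.2448, 0.0955]
ee_rot: [1.0, 0.007, 0.001, 0.001]
ft_force: [-0.1, 0.3, -0.1]
grip_width: 0.001
```

Call:
move_arm --pt "0 0 0.005 0 0 0 -1" --pt "0 0 0.004 0 0 0 -1" --pt "0 0 0.002 0 0 0 -1" --pt "0 0 0.002 0 0 0 -1" --pt "0 0 0 0 0 0 -1" --pt "0 0 0 0 0 0 -1"

```text
clock: 7.75
position: [0.5589, -0.2447, 0.0808]
ee_rot: [1.0, 0.007, 0.001, 0.0]
ft_force: [2.9, -2.0, 4.7]
grip_width: 0.001
```

Call:
move_arm --pt "0 0 0.0015 0 0 0 -1" --pt "0 0 0 0 0 0 -1" --pt "0 0 0 0 0 0 -1"

```text
clock: 8.12
position: [0.5589, -0.2447, 0.0794]
ee_rot: [1.0, 0.007, 0.001, 0.0]
ft_force: [2.1, -1.1, 5.8]
grip_width: -0.002
```

Call:
move_arm --pt "0 0 0.0015 0 0 0 -1" --pt "0 0 0.001 0 0 0 -1" --pt "0 0 0 0 0 0 -1" --pt "0 0 0 0 0 0 -1"

```text
clock: 8.62
position: [0.559, -0.2447, 0.0789]
ee_rot: [1.0, 0.007, 0.001, 0.001]
ft_force: [-6.9, 1.9, 23.5]
grip_width: -0.003
```

The press has hit the hard stop: 23.5 N with the tip at z = 0.079, which matches 86 − 7 mm. I'll retreat and check.

Call:
move_arm --pt "0 0 -0.01 0 0 0 -1" --pt "0 0 -0.03 0 0 0 -1" --pt "0 0 -0.05 0 0 0 -1" --pt "0 0 -0.05 0 0 0 -1" --pt "-0.05 0 -0.03 0 0 0 -1" --pt "-0.05 0 0 0 0 0 -1" --pt "0 0 0 0 0 0 -1" --pt "0 0 0 0 0 0 -1"

```text
clock: 9.62
position: [0.4582, -0.2456, 0.246]
ee_rot: [1.0, 0.007, -0.0, -0.0]
ft_force: [0.5, 0.8, 0.5]
grip_width: -0.002
```

Run:
```python
from h import *
from workcell import manip
o=manip.get_obs();print(o['position'],o['ft_force'],o['clock'])
n='scene';p,d=viewer.camera(n);cv2.imwrite("pics/scene3.png",cv2.resize(p[110:250,80:290,::-1],None,fx=3.5,fy=3.5,interpolation=cv2.INTER_CUBIC))
q=cloud(n,d)[145:235,80:205].reshape(-1,3); q=q[(abs(q[:,0]-.559)<.04)]
f=q[(q[:,2]>.108)&(q[:,2]<.128)&(q[:,1]<-.14)&(q[:,1]>-.3)];b=q[(np.hypot(q[:,0]-.559,q[:,1]+.2447)<.011)]
print(len(f),f.mean(0),len(b),np.median(b,0))
d0=np.load('scene2.npz')['d'];q=cloud(n,d0)[145:235,80:205].reshape(-1,3);b=q[(np.hypot(q[:,0]-.559,q[:,1]+.2447)<.011)];print('before',len(b),np.median(b,0))
```

```text
[ 0.45824346 -0.24557459  0.24603063] [0.51882206 0.78226968 0.50743967] 9.625
50 [ 0.55984435 -0.18386777  0.11545607] 23 [ 0.56027398 -0.24299768  0.08362136]
before 21 [ 0.55973486 -0.2439569   0.08474778]
```

View pics/scene3.png

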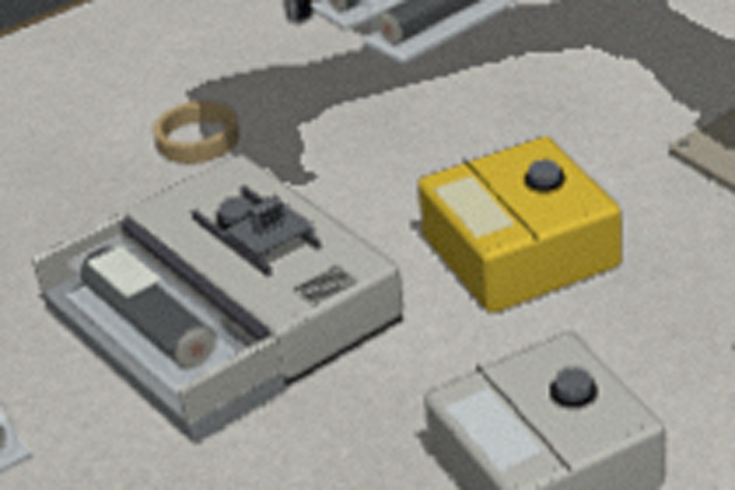

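The tab is open at (270,215), the button is up at (233,210), and the printer at (573,385) hasn't been touched. The arm is clear, so I'll hand in.

```bash
python3 -c "
from workcell import manip
print(manip.hand_in())"
```

```text
the job is handed in; nothing more can be done
None
```

The pack sealer's lock tab is open, its start button has been pressed fully down and released, and the job is handed in at about 9.7 s of the 42 s allowed.

- **Tab:** I gripped the fin and slid it about 56 mm to its end stop, where the reaction reached 12 N. In the last picture the fin is about 60 mm from the button's axis, against the 45 mm needed.
- **Start button:** I pressed it with the shut fingers until it stopped at z = 0.079 m with 23.5 N, which matches the full 7 mm of travel.
- **Button back up:** The last depth reading of its top was 83.6 mm, against 84.7 mm before the press. Both readings carry a few mm of noise, and the picture shows the button up.
- **Clear of everything:** The arm is free, with a wrist force of about 1 N. The label printer was never approached.

No check failed. The top and scene cameras disagreed by about 3–4 mm in x on the fin, so I used a value between them.

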